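# Lay out the trailer hub parts in fitting order

### The job

Set the wheel hub's parts out on the rubber mat in the order they go back on: one straight row down the middle of the mat, leading away from the hub, with a clear gap of about 25 mm between neighbours, the hub's flange included: inner (larger) bearing nearest the hub, then the outer bearing, then the washer with the castle nut standing centred on top of it, then the grease cap. Everything stays the way up it is now, flat on the mat; put the parts down rather than dropping them, and leave the tin, the bottle and the mallet where they are.

Things in the scene. Friction and masses are not known exactly. Their poses are not given: they have to be found in the camera images.
- mat: Black rubber parts mat lying fixed on the bench, 120 x 360 mm, 3 mm thick. Origin at the centre of its underside (bench level); its own y runs along the 360 mm length (roughly across the bench in front of the robot, turned by up to 7 degrees), its x across the width, z up. It is bare at the start.
- hub: Grey cast five-stud trailer wheel hub, fixed, standing on the bench 255 mm from the mat's centre, just beyond one end of the mat (which end changes from start to start), within 5 mm of the mat's long centreline. Origin at bench level on its axis, z up. Barrel 72 mm diameter up to 34 mm high, round flange 130 mm diameter (its widest part) from 34 to 44 mm high, nose 56 mm diameter up to 60 mm, five 12 mm studs on a 100 mm circle standing up to 66 mm high.
- inner_bearing: Inner wheel bearing: the larger of the two steel taper roller bearings, cup and cone together, lying flat. 59 mm outside diameter, bore 31 mm, 16 mm high (the outer ring is 14 mm high). Origin at the centre of its underside, z up along its axis.
- outer_bearing: Outer wheel bearing: the smaller steel taper roller bearing, lying flat. 45 mm outside diameter, bore 19 mm, 16 mm high (the outer ring is 14 mm high). Origin at the centre of its underside, z up along its axis.
- washer: Thick flat steel thrust washer lying flat, 42 mm outside diameter, hole 20 mm, 6 mm thick. Origin at the centre of its underside, z up along its axis.
- castle_nut: Steel castle nut standing with its slotted crown up: hexagon 30 mm across flats (34.6 mm across corners), 12 mm high, topped by a slotted round crown about 28 mm in diameter up to 19 mm high. Origin at the centre of its underside, z up along its axis; its x axis points square to one pair of flats (so flats face every 60 degrees from x).
- grease_cap: Domed bright metal grease cap standing dome up: skirt 44 mm diameter up to 9 mm high, body 50 mm diameter (its widest part) from 10 to 24 mm, domed top 32 mm high. Origin at the centre of its underside, z up along its axis.
- grease_tin: Bystander: round white tin with a blue band, 100 mm diameter at the lid, 62 mm high, loose, 0.8 kg, standing on the bench beyond the mat's other end. Origin at the centre of its underside.
- oil_bottle: Bystander: red plastic bottle with a black cap, 72 mm diameter, 182 mm high, loose, standing on the bench to the robot's left. Origin at the centre of its underside.
- mallet: Bystander: loose mallet lying on the bench beyond the parts, 0.26 m long, orange plastic faces, wooden handle. Origin on the bench under the handle, 62 mm from the head's middle; its x axis runs along the handle towards the head; the head is 108 mm across and 36 mm high.
Things that resemble listed ones, but are neither listed nor needed, are in the scene too. Leave any pink look-alike of the castle_nut alone.

How it is judged (in metres and radians):
At the end, for the whole second after the job is handed in: Bearings, washer and cap flat on the mat, within 15 mm of its long centreline, in the stated order away from the hub, clear gaps 10-40 mm (flange to inner bearing, then each neighbour); nut crown up on the washer, centred within 8 mm. All level within 0.12 rad, released and at rest (x of inner_bearing in the frame of mat between -0.015 and 0.015 m and z of inner_bearing in the frame of mat between 0.001 and 0.005 m and angle between each of inner_bearing, outer_bearing, washer, castle_nut, grease_cap's own z axis and vertical below 0.12 rad and linear speed of each of inner_bearing, outer_bearing, washer, castle_nut, grease_cap below 0.01 m/s and x of outer_bearing in the frame of mat between -0.015 and 0.015 m and z of outer_bearing in the frame of mat between 0.001 and 0.005 m and x of washer in the frame of mat between -0.015 and 0.015 m and z of washer in the frame of mat between 0.001 and 0.005 m and x of grease_cap in the frame of mat between -0.015 and 0.015 m and z of grease_cap in the frame of mat between 0.001 and 0.005 m and horizontal distance between inner_bearing and hub between 0.1045 and 0.1345 m and horizontal distance between outer_bearing and inner_bearing between 0.062 and 0.092 m and horizontal distance between washer and outer_bearing between 0.0535 and 0.0835 m and horizontal distance between grease_cap and washer between 0.056 and 0.086 m and horizontal distance between outer_bearing and hub above 0.15 m and horizontal distance between washer and inner_bearing above 0.1 m and horizontal distance between grease_cap and outer_bearing above 0.1 m and horizontal distance between castle_nut and washer below 0.008 m and z of castle_nut in the frame of washer between 0.004 and 0.008 m); the robot touches nothing.
It fails at once if the grease tin is shifted or knocked (more than 20 mm) (distance of grease_tin from where it was at the start of the episode above 0.02 m).
It fails at once if the oil bottle is shifted or knocked (more than 20 mm) (distance of oil_bottle from where it was at the start of the episode above 0.02 m).
It fails at once if the mallet is shifted or knocked (more than 20 mm) (distance of mallet from where it was at the start of the episode above 0.02 m).
It fails at once if a part is dropped (falls free, touching nothing, faster than 0.7 m/s, about 25 mm) ((contact force between inner_bearing and anything else below 0.01 N and linear speed of inner_bearing above 0.7 m/s) or (contact force between outer_bearing and anything else below 0.01 N and linear speed of outer_bearing above 0.7 m/s) or (contact force between washer and anything else below 0.01 N and linear speed of washer above 0.7 m/s) or (contact force between castle_nut and anything else below 0.01 N and linear speed of castle_nut above 0.7 m/s) or (contact force between grease_cap and anything else below 0.01 N and linear speed of grease_cap above 0.7 m/s)).
It also fails if it takes over 120 s, if anything falls off the work surface, if the arm or the gripper's body presses on something with over 40 N, if the wrist force passes 120 N, or if a joint passes its speed limit or range.

### The arm

A 7-joint arm with a two-finger parallel gripper is mounted at the origin on the work surface. World frame = base frame: x ahead of the robot, y to its left, z up, the work surface at z = 0. Lengths are in mm, angles in rad, forces in N, time in s.
With the tool pointing down it reaches from about 400 to 750 mm from the base axis. Payload 19.5 kg.
Tool frame: the origin (TCP) lies between the finger pads; the fingertips stand 8 mm ahead of it and the grasp point (between the pads) lies 11 mm behind it; z points along the fingers, y is the line along which they close (so a half turn about z gives the same grasp; the last joint's range is limited). The gripper opens to 85 mm and grips with 20 to 120 N. Pads are 22 mm wide; open, the fingers measure 114 mm over their backs; the gripper's body (76 mm by 85 mm) begins 54 mm behind the grasp point. The pads swing forward as they close: fully open they stand 13 mm farther back than shut.
Start: joints at [-1.314, 0.707, -0.028, 1.485, 0.022, 0.951, -0.075], TCP at [169.253, 549.499, 239.268] pointing down, gripper open.
Joint ranges: [-2.71, 2.71], [-0.32, 2.16], [-1.57, 1.52], [0, 2.45], [-1.46, 4.6], [0, 2.02], [-2.83, 2.83]. Speed limits (rad/s): [1.89, 1.89, 2.57, 2.57, 3.01, 3.01, 3.01].

### API

Orientations are given as a unit quaternion [x, y, z, w].
In Python, from bench import bot gives the robot as it stands.
- The arm moves only by the tool drive_tool, never from a script. Its argument "commands" is a list of rows, each an object with "slide": the shift along the tool's x, y, z in mm, a list of three; "turn": the turn, a rotation vector about the tool's x, y, z in units of 8 degrees (1.0 is 8 degrees), a list of three; "hand": the finger opening in mm, from 0 to 85.4. In form: [{"slide": [tx, ty, tz], "turn": [rx, ry, rz], "hand": hand}, ...]. A call has 1 to 20 rows; each row is the pose to reach, as a shift and turn from the pose commanded when the call began, along the tool's axes at that moment; what a row does not reach only later rows make up. A row lasts 1/8 s, in which the tool goes at most 62.5 mm and 10.7 degrees, less where a joint would pass 70% of its speed; a pose out of reach is approached as far as the arm can. A call with a gripper value outside its range is refused whole. The fingers move at their own pace and stop on an object; the grip force is fixed at half the most. Time passes only in rows, so rows that repeat a pose let the fingers close. It gives the time, the measured TCP pose, the force, the opening and the grip force at its end, in the units of the state.
- bot.get_state(): the state, without advancing time (a new reading comes with each control period).
- bot.capture(name): name is "scene" or "side" or "wrist"; returns a dict with "pixels" (480x640x3 uint8, red, green, blue), "vertical_fov" (degrees; the focal length in pixels is half the picture's height over the tangent of half this angle, whatever the lens; pixels are square), "cx", "cy" (the principal point, pixels), "dist_coeffs" ([k1, k2, p1, p2, k3] as OpenCV has them; the pictures are not rectified), "R" (3x3) and "t" (3): a world point X has camera coordinates R X + t; the wrist camera has in their place "hand_eye" (4x4, takes a point from camera to tool coordinates, whose origin is the TCP and whose axes are the flange's). Camera axes: x right, y down, z forward; pixel columns grow to the right and rows downward; lengths in mm; the calibration is good to about 2 mm. A picture is of the moment at which its call begins: read the wrist's pose just before it. There is no depth.
- bot.finish_job(): hands the job in; it is judged then, once.
The state is a dict: "time_s": time; "q": joint angles; "dq": joint speeds; "tau": joint torques, N m; "position": TCP position; "tcp_rot": TCP orientation; "ft_force": force on the tool from outside, world axes, zero at the start; "ft_torque": the same for the moment, N m; "gripper_width": finger opening in mm; "grasp_force": force on a finger pad.
Only numpy, scipy, OpenCV 4.12 (cv2) and the standard library are available. Lean on these libraries where they do the work, as an engineer would, in place of code of your own. Each camera call takes 0.05 s, during which the arm holds its last target. There are 200 camera calls.

## Working session

There is one attempt and no reset: what is moved stays moved. The work goes in short steps, Python scripts to look and compute and a tool call to move; the robot and the scene stay as the last step left them, time stands still between calls to the robot, and variables do not carry over. Pictures are saved under pics/ and viewed, at most 14 in all, crops included, and the job is handed in when it is done.

Besides the shell and the picture viewer there is one more tool, called after "Call:" by a JSON object that holds its "name" and its "arguments". drive_tool: Moves the arm, as the interface text tells. Its arguments: {"type":"object","properties":{"commands":{"type":"array","items":{"type":"object","properties":{"slide":{"type":"array","items":{"type":"number"}},"turn":{"type":"array","items":{"type":"number"}},"hand":{"type":"number"}}}}},"required":["commands"]}

```bash
mkdir -p pics; ls
cat > h.py <<'E'
import numpy as np, cv2
from bench import bot
from scipy.spatial.transform import Rotation as Ro
def cap(n,f=None):
    s=bot.get_state(); c=bot.capture(n)
    if f: cv2.imwrite('pics/'+f,c['pixels'][:,:,::-1])
    f_=240/np.tan(np.radians(c['vertical_fov'])/2)
    c['K']=np.array([[f_,0,c['cx']],[0,f_,c['cy']],[0,0,1]]); c['D']=np.array(c['dist_coeffs'],float)
    if 'hand_eye' in c:
        T=np.eye(4);T[:3,:3]=Ro.from_quat(s['tcp_rot']).as_matrix();T[:3,3]=s['position']
        W=np.linalg.inv(T@np.array(c['hand_eye'])); c['R']=W[:3,:3];c['t']=W[:3,3]
    c['R']=np.array(c['R'],float);c['t']=np.array(c['t'],float).ravel()
    return c
def world(c,uv,z):
    p=cv2.undistortPoints(np.array(uv,float).reshape(-1,1,2),c['K'],c['D']).reshape(-1,2)
    d=np.c_[p,np.ones(len(p))]@c['R']; o=-c['R'].T@c['t']
    return o+d*((np.array(z)-o[2])/d[:,2])[:,None]
def pix(c,X):
    return cv2.projectPoints(np.array(X,float).reshape(-1,1,3),cv2.Rodrigues(c['R'])[0],c['t'],c['K'],c['D'])[0].reshape(-1,2)
E
python3 - <<'E'
from h import *
s=bot.get_state();print(s)
for n in('scene','side','wrist'):
    c=cap(n,n+'0.png');print(n,(-c['R'].T@c['t']).round(),c['R'].round(2).tolist())
E
```

```text
pics
{'time_s': 0.0, 'q': array([-1.31365275,  0.70707711, -0.02765108,  1.48499694,  0.0219835 ,
        0.95086398, -0.07556175]), 'dq': array([-0.00162853,  0.00101377, -0.0008311 , -0.00058344, -0.00166895,
        0.00317479,  0.00065164]), 'tau': array([ 1.63722798e-03, -8.83193064e+01,  1.23495240e+00, -2.36159259e+01,
        1.69149932e-02,  6.72580762e-03, -2.20250178e-05]), 'position': array([169.1972112 , 549.28739882, 238.84248241]), 'tcp_rot': array([ 1.48888790e-01,  9.88853809e-01, -5.16116936e-04, -7.94429799e-05]), 'ft_force': array([ 0.00168896,  0.21613826, -0.52813342]), 'ft_torque': array([ 0.01448656, -0.02146367,  0.03730541]), 'grasp_force': 0.0, 'gripper_width': 85.32977951274482}
scene [1298.  -16. 1144.] [[0.17, 0.99, -0.01], [0.83, -0.15, -0.53], [-0.53, 0.08, -0.85]]
side [ 491. -438.  679.] [[0.96, -0.28, -0.01], [-0.22, -0.73, -0.65], [0.17, 0.62, -0.76]]
wrist [ 97. 572. 373.] [[0.29, 0.96, -0.0], [0.91, -0.28, 0.3], [0.28, -0.09, -0.96]]
```

View pics/scene0.png

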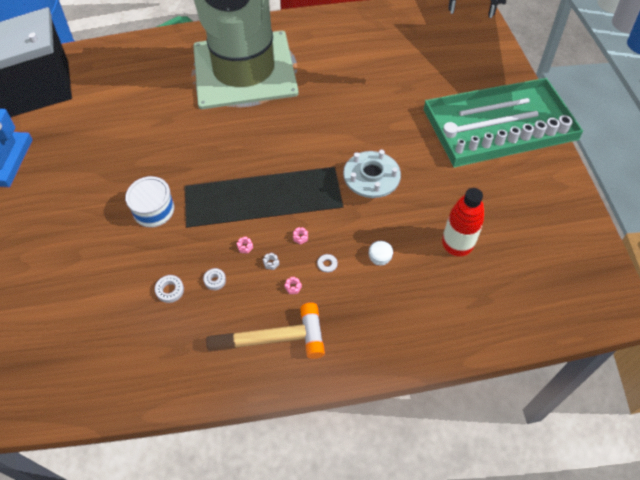

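View pics/side0.png

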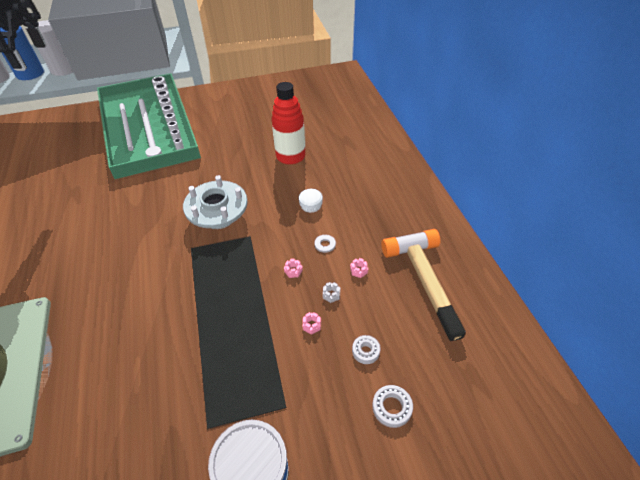

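Candidates for the castle nut in the scene picture: silver (271,261), and pink look-alikes at (245,244), (300,235) and (293,285). The silver one is the target. The others are the inner bearing (169,288), outer bearing (214,279), washer (327,263), cap (380,253), hub (372,174), and the mat from (187,200) to (340,190).

Run:
```python
from h import *
seeds={'scene':dict(inner=(169,288),outer=(214,279),nut=(271,261),washer=(327,263),cap=(380,253),p1=(245,244),p2=(300,235),p3=(293,285)),
'side':dict(inner=(393,406),outer=(366,349),nut=(332,292),washer=(325,243),cap=(311,200),p1=(312,323),p2=(293,268),p3=(360,267))}
H=dict(inner=7,outer=7,nut=9,washer=3,cap=15,p1=9,p2=9,p3=9)
for n in('scene','side'):
    c=cap(n);im=c['pixels'];hsv=cv2.cvtColor(im,cv2.COLOR_RGB2HSV)
    wood=(hsv[...,0]<25)&(hsv[...,1]>90)
    m=(~wood).astype(np.uint8)
    for k,(u,v) in seeds[n].items():
        r=24; N,lab,st,ce=cv2.connectedComponentsWithStats(m[v-r:v+r,u-r:u+r])
        # biggest component near centre
        b=max(range(1,N),key=lambda i:st[i,4]-3*np.hypot(*(ce[i]-r)))
        pts=cv2.convexHull(np.argwhere(lab==b)[:,::-1].astype(np.int32)).astype(np.float32)
        M=cv2.moments(pts);ct=np.array([M['m10'],M['m01']])/M['m00']+[u-r,v-r]
        print(n,k,ct.round(1),st[b,2:5],world(c,ct,[H[k]])[0,:2].round())
    dark=((hsv[...,2]<60)&(cv2.GaussianBlur(im,(5,5),0).max(2)<60)).astype(np.uint8)
    s=(260,210) if n=='scene' else (235,320)
    N,lab,st,ce=cv2.connectedComponentsWithStats(dark);b=lab[s[1],s[0]]
    cn=cv2.findContours((lab==b).astype(np.uint8),0,2)[0][0]
    box=cv2.approxPolyDP(cv2.convexHull(cn),8,True)[:,0]
    print('mat',st[b],box.tolist(),world(c,box,[3]*len(box))[:,:2].round().tolist())
    h=(((hsv[...,1]<70)|~wood)&~(dark>0)).astype(np.uint8)
    s=(372,186) if n=='scene' else (215,217)
    x,y=s;r=42;sub=im[y-r:y+r,x-r-5:x+r+5]
    print()
a=cv2.imread('pics/scene0.png')[120:320,130:420];b=cv2.imread('pics/side0.png')[160:440,170:440]
a=cv2.resize(a,None,fx=1.5,fy=1.5,interpolation=2)
can=np.zeros((600,800,3),np.uint8);can[:600,:400]=cv2.resize(cv2.imread('pics/scene0.png')[145:205,335:405],(400,343),interpolation=2).__class__((1,)) if 0 else 0
can[:300,:350]=cv2.resize(cv2.imread('pics/scene0.png')[145:205,335:405],(350,300),interpolation=2)
can[:300,400:750]=cv2.resize(cv2.imread('pics/side0.png')[170:230,180:250],(350,300),interpolation=2)
can[300:,:400]=cv2.resize(cv2.imread('pics/scene0.png')[225:300,230:330],(400,300),interpolation=2)
can[300:,400:]=cv2.resize(cv2.imread('pics/side0.png')[250:340,270:390],(400,300),interpolation=2)
cv2.imwrite('pics/crop1.png',can)
```

```text
scene inner [168.7 288.3] [ 30  29 615] [ 649. -231.]
scene outer [214.2 278.8] [ 23  23 414] [ 643. -133.]
scene nut [270.6 260.7] [ 18  18 237] [621.  -8.]
scene washer [327.  262.8] [ 21  19 293] [644. 110.]
scene cap [380.4 252.4] [ 26  26 530] [646. 227.]
scene p1 [244.3 244.6] [ 17  16 207] [570. -60.]
scene p2 [300.  235.1] [ 15  17 210] [567.  64.]
scene p3 [292.6 285.1] [ 18  17 225] [688.  29.]
mat [ 186  168  156   58 5718] [[334, 169], [339, 206], [188, 225], [187, 187]] [[393.0, 174.0], [501.0, 165.0], [491.0, -181.0], [382.0, -177.0]]

side inner [392.2 405.8] [  42   43 1190] [ 653. -228.]
side outer [365.8 349.3] [ 29  30 662] [ 647. -129.]
side nut [331.  291.8] [ 19  21 311] [625.  -5.]
side washer [324.6 243. ] [ 22  19 302] [648. 115.]
side cap [310.2 199.9] [ 25  25 495] [650. 231.]
side p1 [311.3 322.5] [ 19  22 317] [573. -56.]
side p2 [292.8 267.9] [ 19  20 273] [571.  69.]
side p3 [358.6 267.5] [ 18  20 276] [691.  33.]
mat [  192   238    93   189 11074] [[247, 238], [284, 406], [208, 426], [192, 249]] [[501.0, 174.0], [496.0, -180.0], [381.0, -176.0], [391.0, 177.0]]
```

View pics/crop1.png

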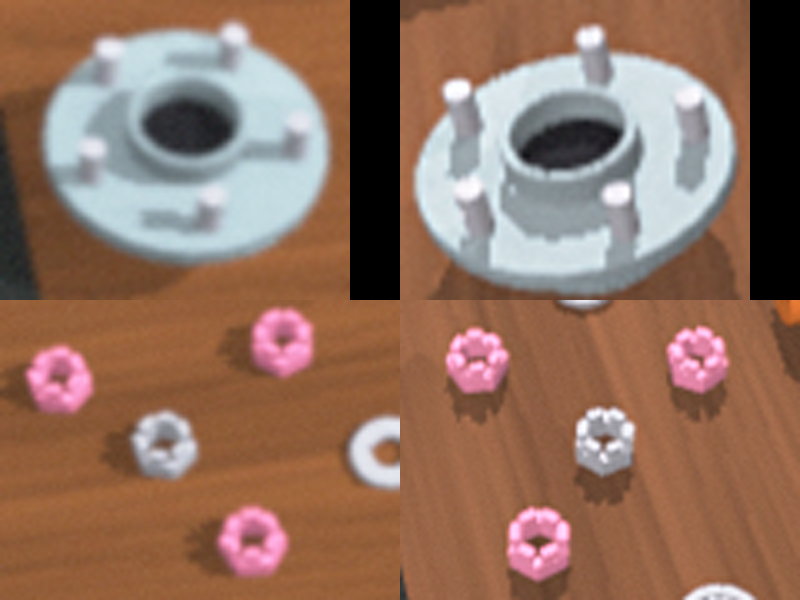

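The silver nut at (165,445) in the lower-left crop is the only non-pink one. Its pink neighbours are over 65 mm away, so it is reachable. Next: hub check and first travel.

```bash
cat >> h.py <<'E'
def go(x,y,z,yaw=None):
    s=bot.get_state();R=Ro.from_quat(s['tcp_rot']);M=R.as_matrix()
    d=M.T@(np.array([x,y,z])-s['position'])
    out='slide '+str(d.round(1))
    if yaw is not None:  # yaw of tool y, deg, mod 180
        a=np.radians(yaw);yv=np.array([np.cos(a),np.sin(a),0]);
        if yaw is not None and False: pass
        zv=np.array([0,0,-1.]);T=np.c_[np.cross(yv,zv),yv,zv]
        out+=' turn '+str((np.degrees((R.inv()*Ro.from_matrix(T)).as_rotvec())/8).round(2))
    print(out)
E
python3 - <<'E'
from h import *
for n,uv in(('scene',(372.4,172.6)),('side',(215.2,202.4))):
    c=cap(n);print(world(c,[uv],[44]).round())
go(645,-140,240,-1.5)
E
```

```text
[[451. 251.  44.]]
[[455. 252.  44.]]
slide [-657.6 -518.8   -0.7] turn [-0.   0.   9.3]
```

Call:
{"name": "drive_tool", "arguments": {"commands": [{"slide": [-658,-519,0],"turn": [0,0,9.3],"hand": 75},{"slide": [-658,-519,0],"turn": [0,0,9.3],"hand": 75},{"slide": [-658,-519,0],"turn": [0,0,9.3],"hand": 75},{"slide": [-658,-519,0],"turn": [0,0,9.3],"hand": 75},{"slide": [-658,-519,0],"turn": [0,0,9.3],"hand": 75},{"slide": [-658,-519,0],"turn": [0,0,9.3],"hand": 75},{"slide": [-658,-519,0],"turn": [0,0,9.3],"hand": 75},{"slide": [-658,-519,0],"turn": [0,0,9.3],"hand": 75},{"slide": [-658,-519,0],"turn": [0,0,9.3],"hand": 75},{"slide": [-658,-519,0],"turn": [0,0,9.3],"hand": 75},{"slide": [-658,-519,0],"turn": [0,0,9.3],"hand": 75},{"slide": [-658,-519,0],"turn": [0,0,9.3],"hand": 75},{"slide": [-658,-519,0],"turn": [0,0,9.3],"hand": 75},{"slide": [-658,-519,0],"turn": [0,0,9.3],"hand": 75},{"slide": [-658,-519,0],"turn": [0,0,9.3],"hand": 75},{"slide": [-658,-519,0],"turn": [0,0,9.3],"hand": 75},{"slide": [-658,-519,0],"turn": [0,0,9.3],"hand": 75},{"slide": [-658,-519,0],"turn": [0,0,9.3],"hand": 75},{"slide": [-658,-519,0],"turn": [0,0,9.3],"hand": 75},{"slide": [-658,-519,0],"turn": [0,0,9.3],"hand": 75}]}}

```text
time_s: 2.85
position: [645.3, -140.1, 239.4]
tcp_rot: [0.716, 0.698, -0.0, 0.0]
ft_force: [0.2, 0.1, 0.4]
gripper_width: 75.3
grasp_force: 0.0
```

Run:
```python
from h import *
c=cap('wrist','w1.png');print(bot.get_state()['q'].round(2), c['vertical_fov'])
go(645,-140,240,-1.5)
```

```text
[ 0.08  0.87  0.22  1.13 -0.18  1.17  0.27] 63.2285114077802
slide [ 0.1 -0.3 -0.6] turn [-0.  0. -0.]
```

View pics/w1.png

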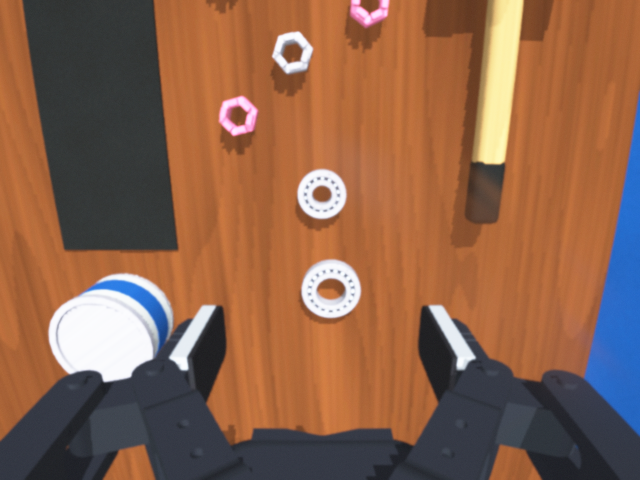

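The wrist view shows the inner bearing (331,289), outer bearing (322,194), nut (293,52), mat edges and corners (64,250) and (177,250), and the tin at left. I'll fit by silhouette.

```bash
cat >> h.py <<'E'
def ring(r,z,n=48): a=np.arange(n)*2*np.pi/n; return np.c_[r*np.cos(a),r*np.sin(a),np.full(n,z)]
def hexa(z): return np.array([[17.3*np.cos(a),17.3*np.sin(a),z] for a in np.radians(30+60*np.arange(6))])
MOD=dict(inner=np.r_[ring(29.5,0),ring(29.5,14)],outer=np.r_[ring(22.5,0),ring(22.5,14)],washer=np.r_[ring(21,0),ring(21,6)],
 cap=np.r_[ring(22,0),ring(25,10),ring(25,24),ring(16,30),ring(6,32)],nut=np.r_[hexa(0),hexa(12),ring(14,19)])
def fit(c,k,uv,zb=0,r=40,bg='wood'):
    u,v=map(int,uv);im=c['pixels'];hsv=cv2.cvtColor(im,cv2.COLOR_RGB2HSV)
    m=(hsv[...,1]<90)&(hsv[...,2]>70)
    m=m.astype(np.uint8);w=np.zeros_like(m);cv2.circle(w,(u,v),r,1,-1);m&=w
    N,lab,st,ce=cv2.connectedComponentsWithStats(m)
    b=max(range(1,N),key=lambda i:st[i,4])
    h=cv2.convexHull(np.argwhere(lab==b)[:,::-1].astype(np.int32))
    cen=lambda P:(lambda M:np.array([M['m10'],M['m01']])/M['m00'])(cv2.moments(P.astype(np.float32)))
    hull=lambda p,y=0:cv2.convexHull(pix(c,MOD[k]@Ro.from_euler('z',y,degrees=True).as_matrix().T+[p[0],p[1],zb]).astype(np.float32))
    ct=cen(h);p=world(c,ct,[zb+8])[0,:2]
    for _ in range(4): p=p+(world(c,ct,[zb+8])-world(c,cen(hull(p)),[zb+8]))[0,:2]
    out=[k,p.round(1),'area',round(cv2.contourArea(h)),round(cv2.contourArea(hull(p)))]
    if k=='nut':
        S=8;A=np.zeros((r*2*S,)*2,np.uint8);o=np.array([u-r,v-r]);D=lambda P:cv2.fillConvexPoly(A.copy(),np.round((P.reshape(-1,2)-o+.5)*S).astype(np.int32),1)
        Hm=D(h.astype(np.float32));sc=[(D(hull(p,y))!=Hm).sum() for y in range(0,60,2)];out+=['yaw',2*int(np.argmin(sc)),min(sc)/S/S,max(sc)/S/S]
    print(*out);return p
E
python3 - <<'E'
from h import *
c=cap('wrist')
p=fit(c,'inner',(331,289));fit(c,'outer',(322,194));fit(c,'nut',(293,52),r=30)
print(world(c,[(64,250),(177,250),(154,10),(25,10)],[3]*4).round())
go(p[0],p[1],60);go(p[0],p[1],12)
E
```

```text
inner [ 652.  -228.4] area 2787 2720
outer [ 645.4 -130.1] area 1950 1877
nut [623.4  -5.9] area 1298 1206 yaw 42 92.015625 172.359375
[[ 379. -181.    3.]
 [ 498. -184.    3.]
 [ 505.   35.    3.]
 [ 386.   43.    3.]]
slide [-87.9   9.1 179.3]
slide [-87.9   9.1 227.3]
```

Call:
{"name": "drive_tool", "arguments": {"commands": [{"slide": [-44,5,90],"turn": [0,0,0],"hand": 75},{"slide": [-88,9,150],"turn": [0,0,0],"hand": 75},{"slide": [-88,9,190],"turn": [0,0,0],"hand": 75},{"slide": [-88,9,210],"turn": [0,0,0],"hand": 75},{"slide": [-88,9,229],"turn": [0,0,0],"hand": 75},{"slide": [-88,9,229],"turn": [0,0,0],"hand": 75},{"slide": [-88,9,229],"turn": [0,0,0],"hand": 50},{"slide": [-88,9,229],"turn": [0,0,0],"hand": 50},{"slide": [-88,9,229],"turn": [0,0,0],"hand": 50},{"slide": [-88,9,229],"turn": [0,0,0],"hand": 50},{"slide": [-88,9,229],"turn": [0,0,0],"hand": 50}]}}

```text
time_s: 4.32
position: [653.0, -228.2, 13.1]
tcp_rot: [0.716, 0.698, 0.001, 0.001]
ft_force: [-4.2, 1.3, 12.5]
gripper_width: 55.8
grasp_force: 60.8
```

Run:
```python
from h import *
s=bot.get_state();print(s['position'],s['gripper_width'],s['grasp_force'],s['ft_force'])
go(446.5,132.5,s['position'][2]+100,-1.5);go(446.5,132.5,s['position'][2]+3.5,-1.5)
cap('wrist','w2.png')
```

```text
[ 653.02413046 -228.24288481   13.06761022] 55.78380957757009 60.83809018135071 [-4.19485904  1.28634525 12.512806  ]
slide [ 355.2 -215.5 -100.8] turn [0.02 0.   0.  ]
slide [ 355.3 -215.8   -4.3] turn [0.02 0.   0.  ]
```

View pics/w2.png

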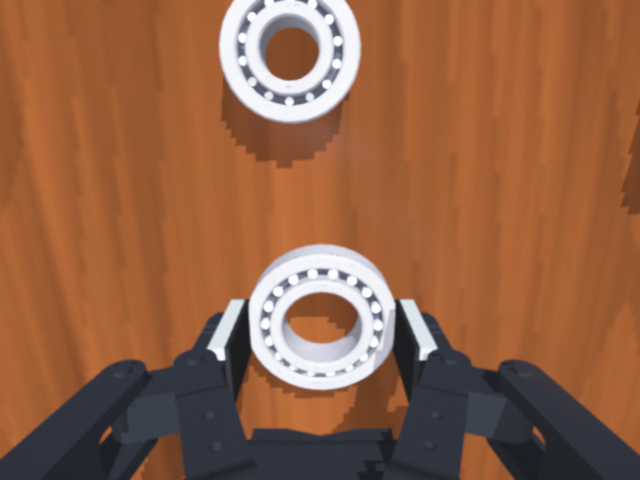

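The bearing is centred between the pads at (320,315). I'll lift a little and check it.

Call:
{"name": "drive_tool", "arguments": {"commands": [{"slide": [0,0,-10],"turn": [0,0,0],"hand": 50},{"slide": [0,0,-25],"turn": [0,0,0],"hand": 50},{"slide": [0,0,-60],"turn": [0,0,0],"hand": 50},{"slide": [0,0,-100],"turn": [0,0,0],"hand": 50},{"slide": [0,0,-100],"turn": [0,0,0],"hand": 50},{"slide": [0,0,-100],"turn": [0,0,0],"hand": 50}]}}

```text
time_s: 5.12
position: [651.8, -228.3, 110.5]
tcp_rot: [0.716, 0.698, 0.0, -0.0]
ft_force: [-0.9, 0.2, -3.1]
gripper_width: 55.2
grasp_force: 64.2
```

Run:
```python
from h import *
s=bot.get_state();print(s['position'],s['gripper_width'],s['grasp_force'],s['ft_force'])
a=cap('wrist')['pixels'];c=cap('side')
u,v=pix(c,s['position'])[0].astype(int);b=c['pixels'][max(0,v-60):v+60,u-80:u+80]
can=np.r_[cv2.resize(a[200:440,160:480],(480,360)),cv2.resize(b,(480,240*b.shape[0]//80 if 0 else 240))]
cv2.imwrite('pics/w3.png',can[:,:,::-1]);print(u,v,b.shape)
go(446.5,132.5,s['position'][2],-1.5)
```

```text
[ 651.8476489  -228.26436195  110.5180651 ] 55.219081238700326 64.18221831321716 [-0.86105338  0.1561825  -3.08984748]
399 377 (120, 160, 3)
slide [ 355.2 -214.6   -0.5] turn [-0.01 -0.   -0.  ]
```

View pics/w3.png

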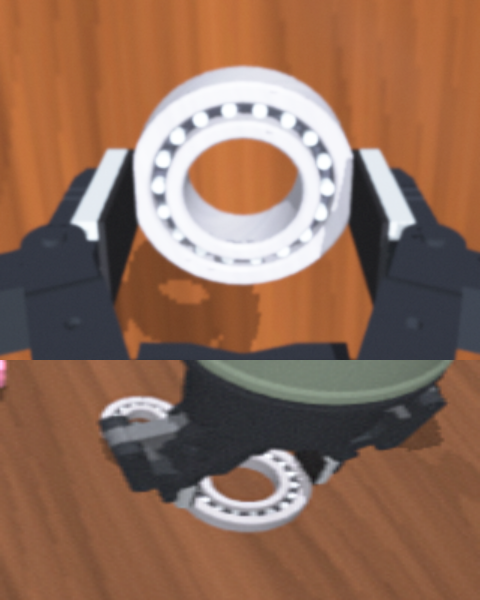

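Call:
{"name": "drive_tool", "arguments": {"commands": [{"slide": [60,-36,0],"turn": [0,0,0],"hand": 50},{"slide": [110,-66,0],"turn": [0,0,0],"hand": 50},{"slide": [160,-97,0],"turn": [0,0,0],"hand": 50},{"slide": [210,-127,0],"turn": [0,0,0],"hand": 50},{"slide": [260,-157,0],"turn": [0,0,0],"hand": 50},{"slide": [310,-187,0],"turn": [0,0,0],"hand": 50},{"slide": [355,-215,0],"turn": [0,0,0],"hand": 50},{"slide": [355,-215,0],"turn": [0,0,0],"hand": 50},{"slide": [355,-215,40],"turn": [0,0,0],"hand": 50},{"slide": [355,-215,70],"turn": [0,0,0],"hand": 50},{"slide": [355,-215,85],"turn": [0,0,0],"hand": 50},{"slide": [355,-215,90],"turn": [0,0,0],"hand": 50},{"slide": [355,-215,92],"turn": [0,0,0],"hand": 50},{"slide": [355,-215,93],"turn": [0,0,0],"hand": 50},{"slide": [355,-215,93],"turn": [0,0,0],"hand": 50}]}}

```text
time_s: 7.1
position: [446.6, 132.3, 17.7]
tcp_rot: [0.716, 0.698, 0.0, 0.0]
ft_force: [0.0, -0.4, -1.8]
gripper_width: 55.2
grasp_force: 64.4
```

Run:
```python
from h import *
s=bot.get_state();print(s['position'],s['gripper_width'],s['grasp_force'],s['ft_force'])
c=cap('wrist');fit(c,'inner',pix(c,[*s['position'][:2],17])[0],zb=4,r=75)
go(446.5,132.5,16,-1.5)
```

```text
[446.6417038  132.25092537  17.70913694] 55.16091845622012 64.37163591384888 [ 0.03109621 -0.3747256  -1.75255779]
inner [446.4 130.6] area 16416 17408
slide [ 0.3 -0.1  1.7] turn [ 0. -0. -0.]
```

Call:
{"name": "drive_tool", "arguments": {"commands": [{"slide": [0,0,1],"turn": [0,0,0],"hand": 50},{"slide": [0,0,1.5],"turn": [0,0,0],"hand": 50},{"slide": [0,0,1.5],"turn": [0,0,0],"hand": 50}]}}

```text
time_s: 7.52
position: [446.5, 132.2, 16.1]
tcp_rot: [0.716, 0.698, 0.0, 0.0]
ft_force: [-1.8, -1.1, 6.5]
gripper_width: 55.4
grasp_force: 65.5
```

Call:
{"name": "drive_tool", "arguments": {"commands": [{"slide": [0,0,1],"turn": [0,0,0],"hand": 70},{"slide": [0,0,0],"turn": [0,0,0],"hand": 70},{"slide": [0,0,-1],"turn": [0,0,0],"hand": 70},{"slide": [0,0,-20],"turn": [0,0,0],"hand": 70},{"slide": [0,0,-60],"turn": [0,0,0],"hand": 70},{"slide": [0,0,-110],"turn": [0,0,0],"hand": 70},{"slide": [-45,36,-110],"turn": [0,0,0],"hand": 62},{"slide": [-90,72,-110],"turn": [0,0,0],"hand": 62},{"slide": [-135,108,-110],"turn": [0,0,0],"hand": 62},{"slide": [-180,144,-110],"turn": [0,0,0],"hand": 62},{"slide": [-180,206,-110],"turn": [0,0,0],"hand": 62},{"slide": [-180,206,-110],"turn": [0,0,0],"hand": 62}]}}

```text
time_s: 9.02
position: [649.6, -53.6, 125.3]
tcp_rot: [0.716, 0.698, 0.0, 0.0]
ft_force: [-1.7, -0.6, -0.3]
gripper_width: 62.2
grasp_force: 0.0
```

Run:
```python
from h import *
s=bot.get_state();print(s['position'],s['gripper_width'],s['ft_force'])
c=cap('wrist');p=fit(c,'outer',pix(c,[645.4,-130.1,8])[0],r=60)
go(*p,14,-1.5)
c=cap('scene');fit(c,'inner',pix(c,[446.5,131,10])[0],zb=3,r=20)
c=cap('side');fit(c,'inner',pix(c,[446.5,131,10])[0],zb=3,r=26)
```

```text
[649.62002208 -53.57139682 125.32487973] 62.24125370966242 [-1.71277807 -0.59930054 -0.25879325]
outer [ 645.4 -130. ] area 3216 3176
slide [-76.8  -1.2 111.1] turn [-0.  0. -0.]
inner [443.  129.5] area 538 497
inner [447.7 134.3] area 730 711
```

Call:
{"name": "drive_tool", "arguments": {"commands": [{"slide": [-40,-1,30],"turn": [0,0,0],"hand": 62},{"slide": [-77,-1,50],"turn": [0,0,0],"hand": 62},{"slide": [-77,-1,80],"turn": [0,0,0],"hand": 62},{"slide": [-77,-1,100],"turn": [0,0,0],"hand": 62},{"slide": [-77,-1,111.5],"turn": [0,0,0],"hand": 62},{"slide": [-77,-1,111.5],"turn": [0,0,0],"hand": 62},{"slide": [-77,-1,111.5],"turn": [0,0,0],"hand": 36},{"slide": [-77,-1,111.5],"turn": [0,0,0],"hand": 36},{"slide": [-77,-1,111.5],"turn": [0,0,0],"hand": 36},{"slide": [-77,-1,111.5],"turn": [0,0,0],"hand": 36},{"slide": [-77,-1,111.5],"turn": [0,0,0],"hand": 36}]}}

```text
time_s: 10.55
position: [645.1, -130.1, 15.8]
tcp_rot: [0.716, 0.698, 0.0, 0.001]
ft_force: [-3.6, 1.6, 9.9]
gripper_width: 41.4
grasp_force: 59.2
```

Run:
```python
from h import *
s=bot.get_state();print(s['position'],s['gripper_width'],s['ft_force'],s['grasp_force'])
go(444.5,55.5,s['position'][2]+90,-1.5)
```

```text
[ 645.08125666 -130.09199505   15.83724312] 41.384024034519726 [-3.6403003   1.58053339  9.8716068 ] 59.18762683868408
slide [ 180.2 -205.3  -90.3] turn [ 0.01  0.   -0.  ]
```

Call:
{"name": "drive_tool", "arguments": {"commands": [{"slide": [0,0,-10],"turn": [0,0,0],"hand": 36},{"slide": [0,0,-30],"turn": [0,0,0],"hand": 36},{"slide": [0,0,-90],"turn": [0,0,0],"hand": 36},{"slide": [30,-34,-90],"turn": [0,0,0],"hand": 36},{"slide": [65,-74,-90],"turn": [0,0,0],"hand": 36},{"slide": [100,-114,-90],"turn": [0,0,0],"hand": 36},{"slide": [140,-160,-90],"turn": [0,0,0],"hand": 36},{"slide": [180,-205,-90],"turn": [0,0,0],"hand": 36},{"slide": [180,-205,-90],"turn": [0,0,0],"hand": 36},{"slide": [180,-205,-50],"turn": [0,0,0],"hand": 36},{"slide": [180,-205,-20],"turn": [0,0,0],"hand": 36},{"slide": [180,-205,-9],"turn": [0,0,0],"hand": 36},{"slide": [180,-205,-6],"turn": [0,0,0],"hand": 36},{"slide": [180,-205,-5],"turn": [0,0,0],"hand": 36},{"slide": [180,-205,-5],"turn": [0,0,0],"hand": 36}]}}

```text
time_s: 12.42
position: [444.8, 55.2, 20.0]
tcp_rot: [0.716, 0.698, 0.0, 0.0]
ft_force: [-0.4, 0.1, -1.4]
gripper_width: 41.0
grasp_force: 61.3
```

Not in contact yet, so 1.5 mm more, then release, then travel to a view of the washer (646,112) and nut.

Call:
{"name": "drive_tool", "arguments": {"commands": [{"slide": [0,0,1],"turn": [0,0,0],"hand": 36},{"slide": [0,0,1.7],"turn": [0,0,0],"hand": 36},{"slide": [0,0,1.7],"turn": [0,0,0],"hand": 36},{"slide": [0,0,1.7],"turn": [0,0,0],"hand": 36}]}}

```text
time_s: 12.92
position: [444.7, 55.3, 18.6]
tcp_rot: [0.716, 0.698, 0.001, 0.0]
ft_force: [-2.4, -0.8, 27.2]
gripper_width: 41.2
grasp_force: 64.7
```

Run:
```python
from h import *
go(646,150,140,-1.5);s=bot.get_state();print(s['position'],s['ft_force'])
```

```text
slide [ 100.1  198.9 -121.1] turn [ 0.01 -0.   -0.  ]
[444.70836829  55.25113897  18.63639738] [-2.41997227 -0.75810506 27.16269111]
```

Call:
{"name": "drive_tool", "arguments": {"commands": [{"slide": [0,0,0.5],"turn": [0,0,0],"hand": 58},{"slide": [0,0,-0.5],"turn": [0,0,0],"hand": 58},{"slide": [0,0,-1],"turn": [0,0,0],"hand": 58},{"slide": [0,0,-20],"turn": [0,0,0],"hand": 58},{"slide": [0,0,-60],"turn": [0,0,0],"hand": 58},{"slide": [0,0,-121],"turn": [0,0,0],"hand": 58},{"slide": [30,50,-141],"turn": [0,0,0],"hand": 58},{"slide": [60,100,-141],"turn": [0,0,0],"hand": 58},{"slide": [100,150,-141],"turn": [0,0,0],"hand": 58},{"slide": [139,199,-141],"turn": [0,0,0],"hand": 58},{"slide": [139,199,-141],"turn": [0,0,0],"hand": 58},{"slide": [139,199,-141],"turn": [0,0,0],"hand": 58}]}}

```text
time_s: 14.42
position: [646.9, 189.0, 157.9]
tcp_rot: [0.716, 0.698, -0.0, -0.0]
ft_force: [-0.3, 0.4, 0.8]
gripper_width: 57.6
grasp_force: 0.0
```

Run:
```python
from h import *
s=bot.get_state();print(s['position'])
c=cap('wrist','w4.png');p=fit(c,'washer',pix(c,[646,112.5,3])[0],r=60)
go(*p,15.3,-1.5)
for n in('scene','side'):
    c=cap(n);fit(c,'inner',pix(c,[446.5,131,10])[0],zb=3,r=22);fit(c,'outer',pix(c,[444.5,55,10])[0],zb=3,r=18)
```

```text
[646.85096239 188.98716286 157.92668538]
washer [646.5 113. ] area 2040 1996
slide [-75.3   2.  143. ] turn [-0.01  0.   -0.  ]
inner [443.1 129.8] area 546 497
outer [441.9  53. ] area 348 309
inner [447.8 134.3] area 732 711
outer [445.8  58. ] area 524 505
```

View pics/w4.png

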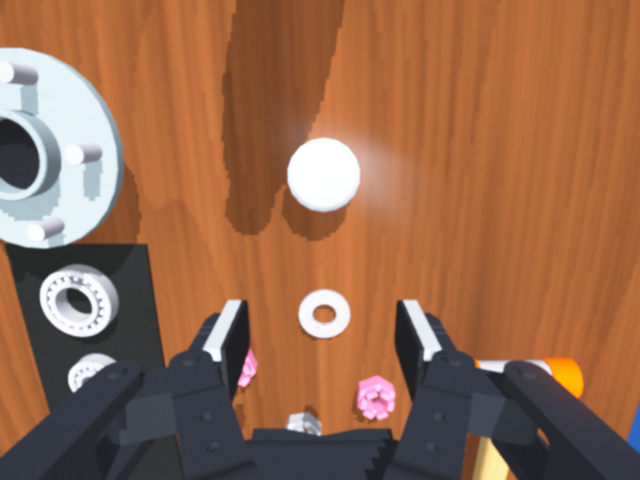

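Call:
{"name": "drive_tool", "arguments": {"commands": [{"slide": [-40,1,40],"turn": [0,0,0],"hand": 58},{"slide": [-75,2,80],"turn": [0,0,0],"hand": 58},{"slide": [-75,2,110],"turn": [0,0,0],"hand": 58},{"slide": [-75,2,132],"turn": [0,0,0],"hand": 58},{"slide": [-75,2,142.5],"turn": [0,0,0],"hand": 58},{"slide": [-75,2,142.5],"turn": [0,0,0],"hand": 58},{"slide": [-75,2,142.5],"turn": [0,0,0],"hand": 34},{"slide": [-75,2,142.5],"turn": [0,0,0],"hand": 34},{"slide": [-75,2,142.5],"turn": [0,0,0],"hand": 34},{"slide": [-75,2,142.5],"turn": [0,0,0],"hand": 34},{"slide": [-75,2,142.5],"turn": [0,0,0],"hand": 34}]}}

```text
time_s: 15.95
position: [647.1, 113.8, 16.2]
tcp_rot: [0.716, 0.698, -0.0, 0.0]
ft_force: [-0.2, 0.5, 0.1]
gripper_width: 34.3
grasp_force: 0.0
```

Run:
```python
from h import *
s=bot.get_state();print(s['position'],s['gripper_width'],s['ft_force'],s['grasp_force'])
go(442.5,-13,s['position'][2]+90,-1.5)
```

```text
[647.05342154 113.79800708  16.15004122] 34.342982290677824 [-0.23840598  0.50636603  0.14329746] 0.0
slide [-132.2 -201.1  -90. ] turn [-0.  0. -0.]
```

The width of 34.3 with no force means the fingers closed above the washer. I'll reopen, go 6 mm lower and close again.

Call:
{"name": "drive_tool", "arguments": {"commands": [{"slide": [0,0,-3],"turn": [0,0,0],"hand": 58},{"slide": [0,0,-3],"turn": [0,0,0],"hand": 58},{"slide": [0,0,-3],"turn": [0,0,0],"hand": 58},{"slide": [0,0,3],"turn": [0,0,0],"hand": 58},{"slide": [0,0,6],"turn": [0,0,0],"hand": 58},{"slide": [0,0,6],"turn": [0,0,0],"hand": 34},{"slide": [0,0,6],"turn": [0,0,0],"hand": 34},{"slide": [0,0,6],"turn": [0,0,0],"hand": 34},{"slide": [0,0,6],"turn": [0,0,0],"hand": 34},{"slide": [0,0,6],"turn": [0,0,0],"hand": 34}]}}

```text
time_s: 17.2
position: [647.0, 113.8, 10.4]
tcp_rot: [0.716, 0.698, -0.0, -0.0]
ft_force: [-2.6, -1.2, 6.2]
gripper_width: 37.7
grasp_force: 59.6
```

Run:
```python
from h import *
s=bot.get_state();print(s['position'],s['gripper_width'],s['ft_force'],s['grasp_force'])
go(442.5,-13,s['position'][2]+90,-1.5)
```

```text
[646.95118464 113.77505033  10.36724087] 37.70633672352761 [-2.57648653 -1.16469624  6.20110208] 59.55606400966644
slide [-132.2 -201.   -89.9] turn [-0.  0. -0.]
```

Call:
{"name": "drive_tool", "arguments": {"commands": [{"slide": [0,0,-10],"turn": [0,0,0],"hand": 34},{"slide": [0,0,-30],"turn": [0,0,0],"hand": 34},{"slide": [0,0,-90],"turn": [0,0,0],"hand": 34},{"slide": [-25,-38,-90],"turn": [0,0,0],"hand": 34},{"slide": [-50,-76,-90],"turn": [0,0,0],"hand": 34},{"slide": [-80,-121,-90],"turn": [0,0,0],"hand": 34},{"slide": [-110,-167,-90],"turn": [0,0,0],"hand": 34},{"slide": [-132,-201,-90],"turn": [0,0,0],"hand": 34},{"slide": [-132,-201,-90],"turn": [0,0,0],"hand": 34},{"slide": [-132,-201,-50],"turn": [0,0,0],"hand": 34},{"slide": [-132,-201,-20],"turn": [0,0,0],"hand": 34},{"slide": [-132,-201,-8],"turn": [0,0,0],"hand": 34},{"slide": [-132,-201,-5],"turn": [0,0,0],"hand": 34},{"slide": [-132,-201,-3.5],"turn": [0,0,0],"hand": 34},{"slide": [-132,-201,-3.5],"turn": [0,0,0],"hand": 34}]}}

```text
time_s: 19.08
position: [443.0, -12.7, 14.3]
tcp_rot: [0.716, 0.698, 0.0, 0.0]
ft_force: [-0.7, 1.1, -0.4]
gripper_width: 37.4
grasp_force: 60.4
```

Call:
{"name": "drive_tool", "arguments": {"commands": [{"slide": [0,0,0.6],"turn": [0,0,0],"hand": 34},{"slide": [0,0,1],"turn": [0,0,0],"hand": 34},{"slide": [0,0,1],"turn": [0,0,0],"hand": 34}]}}

```text
time_s: 19.45
position: [442.8, -12.8, 13.2]
tcp_rot: [0.716, 0.698, 0.0, 0.0]
ft_force: [-0.9, 1.3, 13.6]
gripper_width: 37.4
grasp_force: 62.9
```

Run:
```python
from h import *
s=bot.get_state();print(s['position'],s['gripper_width'],s['ft_force'],s['grasp_force'])
go(626,50,160,-1.5)
```

```text
[442.8455822  -12.77123056  13.19562124] 37.39632693453501 [-0.94090247  1.25633657 13.58503425] 62.93996572494507
slide [  67.6  181.5 -146.7] turn [ 0.01  0.   -0.  ]
```

Call:
{"name": "drive_tool", "arguments": {"commands": [{"slide": [0,0,0.3],"turn": [0,0,0],"hand": 54},{"slide": [0,0,-0.5],"turn": [0,0,0],"hand": 54},{"slide": [0,0,-1],"turn": [0,0,0],"hand": 54},{"slide": [0,0,-20],"turn": [0,0,0],"hand": 54},{"slide": [0,0,-60],"turn": [0,0,0],"hand": 54},{"slide": [0,0,-120],"turn": [0,0,0],"hand": 54},{"slide": [30,60,-147],"turn": [0,0,0],"hand": 54},{"slide": [60,120,-147],"turn": [0,0,0],"hand": 54},{"slide": [88,180,-147],"turn": [0,0,0],"hand": 54},{"slide": [88,180,-147],"turn": [0,0,0],"hand": 54},{"slide": [88,180,-147],"turn": [0,0,0],"hand": 54}]}}

```text
time_s: 20.82
position: [625.1, 70.8, 158.9]
tcp_rot: [0.716, 0.698, -0.0, -0.0]
ft_force: [0.1, 0.3, -0.8]
gripper_width: 53.9
grasp_force: 0.0
```

Run:
```python
from h import *
s=bot.get_state();print(s['position'])
c=cap('wrist');uv=pix(c,[623.4,-6,9])[0];p=fit(c,'nut',uv,r=50)
u,v=uv.astype(int);cv2.imwrite('pics/nut.png',cv2.resize(c['pixels'][v-60:v+60,u-80:u+80,::-1],(640,480),interpolation=2))
for n in('scene','side'):
    c=cap(n);fit(c,'washer',pix(c,[442.8,-12.7,6])[0],zb=3,r=18)
```

```text
[625.06313557  70.83682117 158.88946609]
nut [623.5  -5.9] area 1510 1386 yaw 36 99.046875 181.109375
washer [439.6 -15.8] area 271 236
washer [443.8 -10.9] area 468 445
```

View pics/nut.png

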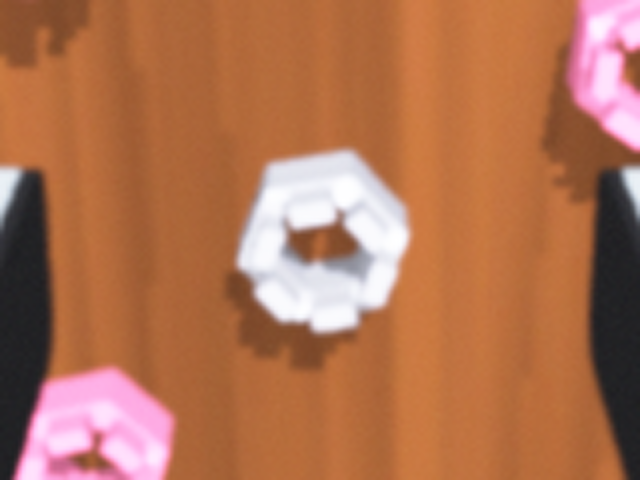

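Nut corners sit at about (270,165), (350,150), (410,215) and (240,265) in the crop, so the flats face ≈39° mod 60. I'll close along -21°.

Run:
```python
from h import *
go(623.5,-5.9,12.5,-21)
```

```text
slide [-75.7   1.4 147.2] turn [-0.    0.    2.43]
```

Call:
{"name": "drive_tool", "arguments": {"commands": [{"slide": [-40,1,40],"turn": [0,0,1.2],"hand": 50},{"slide": [-76,1.4,80],"turn": [0,0,2.43],"hand": 50},{"slide": [-76,1.4,110],"turn": [0,0,2.43],"hand": 50},{"slide": [-76,1.4,135],"turn": [0,0,2.43],"hand": 50},{"slide": [-76,1.4,147],"turn": [0,0,2.43],"hand": 50},{"slide": [-76,1.4,147],"turn": [0,0,2.43],"hand": 50},{"slide": [-76,1.4,147],"turn": [0,0,2.43],"hand": 20},{"slide": [-76,1.4,147],"turn": [0,0,2.43],"hand": 20},{"slide": [-76,1.4,147],"turn": [0,0,2.43],"hand": 20},{"slide": [-76,1.4,147],"turn": [0,0,2.43],"hand": 20},{"slide": [-76,1.4,147],"turn": [0,0,2.43],"hand": 20},{"slide": [-76,1.4,147],"turn": [0,0,2.43],"hand": 20}]}}

```text
time_s: 22.48
position: [624.7, -5.7, 14.0]
tcp_rot: [0.824, 0.567, 0.001, 0.0]
ft_force: [-2.6, -0.3, 9.2]
gripper_width: 27.4
grasp_force: 58.8
```

Run:
```python
from h import *
s=bot.get_state();print(s['position'],s['gripper_width'],s['ft_force'],s['grasp_force'])
c=cap('wrist','nut2.png')
go(442.5,-12.8,s['position'][2]+90);go(442.5,100,110);
```

```text
[624.74748577  -5.68197789  14.02829375] 27.43430093029804 [-2.61664268 -0.28299312  9.17194082] 58.77982911653817
slide [ -71.8 -167.5  -90.3]
slide [  33.5 -207.8  -96.3]
```

View pics/nut2.png

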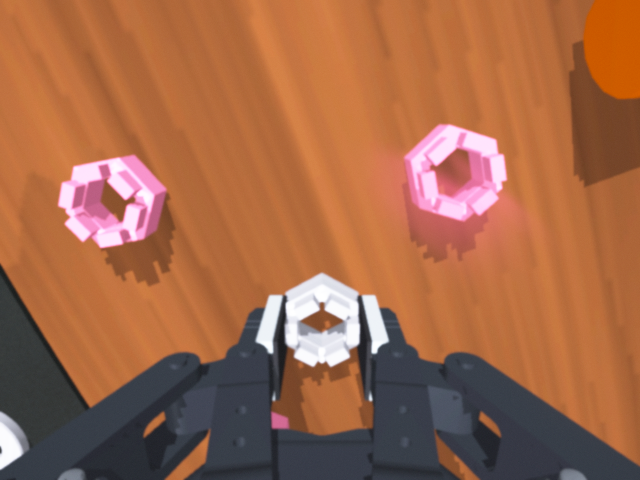

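The nut is gripped squarely on its flats at (322,320). I'll lift it, hover over the washer and measure the washer there.

Call:
{"name": "drive_tool", "arguments": {"commands": [{"slide": [0,0,-10],"turn": [0,0,0],"hand": 20},{"slide": [0,0,-30],"turn": [0,0,0],"hand": 20},{"slide": [0,0,-91],"turn": [0,0,0],"hand": 20},{"slide": [-20,-45,-91],"turn": [0,0,0],"hand": 20},{"slide": [-40,-90,-91],"turn": [0,0,0],"hand": 20},{"slide": [-58,-135,-91],"turn": [0,0,0],"hand": 20},{"slide": [-72,-167,-91],"turn": [0,0,0],"hand": 20},{"slide": [-72,-167,-91],"turn": [0,0,0],"hand": 20},{"slide": [-72,-167,-91],"turn": [0,0,0],"hand": 20}]}}

```text
time_s: 23.65
position: [443.6, -13.1, 104.4]
tcp_rot: [0.824, 0.567, 0.001, 0.0]
ft_force: [-0.3, -0.8, -0.9]
gripper_width: 27.7
grasp_force: 59.6
```

Run:
```python
from h import *
s=bot.get_state();print(s['position'],s['gripper_width'],s['ft_force'],s['grasp_force'])
c=cap('wrist','nut3.png');uv=pix(c,[442.8,-12.8,6])[0];print(uv);p=fit(c,'washer',uv,zb=3,r=50)
go(*p,s['position'][2]);go(442.8,-12.8,23.5)
```

```text
[443.56289074 -13.07214058 104.39124406] 27.681841069013434 [-0.25207567 -0.78395295 -0.92948984] 59.58025963045657
[320.2573255  247.51585292]
washer [441.  -18.2] area 4868 3488
slide [-5.7 -0.6 -0.3]
slide [-0.1 -0.9 80.6]
```

View pics/nut3.png

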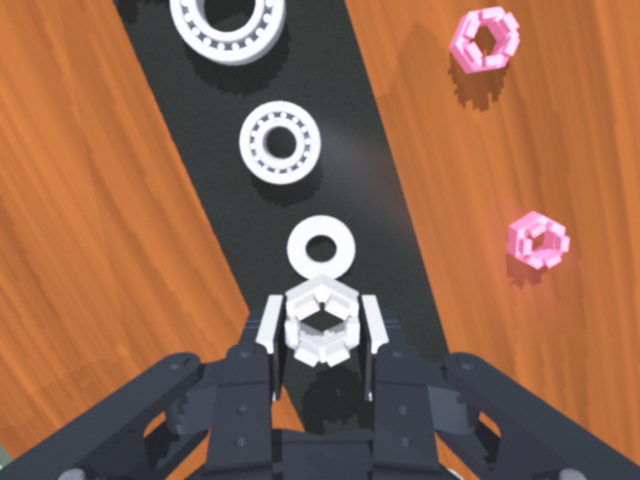

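The washer centre in the image is (321,248), against (320,247.5) predicted. The fit itself merged with the nut, so I'm ignoring it. Lowering.

Call:
{"name": "drive_tool", "arguments": {"commands": [{"slide": [0,-1,40],"turn": [0,0,0],"hand": 20},{"slide": [0,-1,65],"turn": [0,0,0],"hand": 20},{"slide": [0,-1,76],"turn": [0,0,0],"hand": 20},{"slide": [0,-1,79],"turn": [0,0,0],"hand": 20},{"slide": [0,-1,80],"turn": [0,0,0],"hand": 20},{"slide": [0,-1,80.5],"turn": [0,0,0],"hand": 20},{"slide": [0,-1,80.5],"turn": [0,0,0],"hand": 20}]}}

```text
time_s: 24.58
position: [441.8, -12.7, 23.5]
tcp_rot: [0.824, 0.567, 0.0, 0.0]
ft_force: [-0.5, 0.4, -0.6]
gripper_width: 27.6
grasp_force: 59.6
```

Call:
{"name": "drive_tool", "arguments": {"commands": [{"slide": [0,1,0.6],"turn": [0,0,0],"hand": 20},{"slide": [0,1,0.9],"turn": [0,0,0],"hand": 20},{"slide": [0,1,0.9],"turn": [0,0,0],"hand": 20}]}}

```text
time_s: 24.95
position: [442.3, -12.9, 22.9]
tcp_rot: [0.824, 0.567, 0.0, -0.0]
ft_force: [-3.8, 1.3, 21.7]
gripper_width: 27.5
grasp_force: 62.0
```

Run:
```python
from h import *
for n,uv in(('scene',(460,238)),('side',(290,145))):
    c=cap(n);print(world(c,[uv],[30]).round())
go(648,229,163,-1.5)
```

```text
[[650. 403.  30.]]
[[649. 409.  30.]]
slide [ 299.5  105.5 -140. ] turn [-0.   -0.   -2.43]
```

Call:
{"name": "drive_tool", "arguments": {"commands": [{"slide": [0,0,0],"turn": [0,0,0],"hand": 46},{"slide": [0,0,-0.5],"turn": [0,0,0],"hand": 46},{"slide": [0,0,-1],"turn": [0,0,0],"hand": 46},{"slide": [0,0,-1],"turn": [0,0,0],"hand": 46},{"slide": [0,0,-20],"turn": [0,0,0],"hand": 46},{"slide": [0,0,-60],"turn": [0,0,0],"hand": 46},{"slide": [0,0,-120],"turn": [0,0,0],"hand": 46},{"slide": [0,0,-140],"turn": [0,0,0],"hand": 68},{"slide": [0,0,-140],"turn": [0,0,0],"hand": 68}]}}

```text
time_s: 26.18
position: [443.1, -12.8, 163.2]
tcp_rot: [0.824, 0.567, 0.001, 0.001]
ft_force: [0.2, -0.1, -0.3]
gripper_width: 67.7
grasp_force: 0.0
```

Run:
```python
from h import *
go(648,180,165,-1.5)
c=cap('wrist','v5.png')
```

```text
slide [253.3 122.6  -1.3] turn [ 0.02 -0.   -2.43]
```

View pics/v5.png

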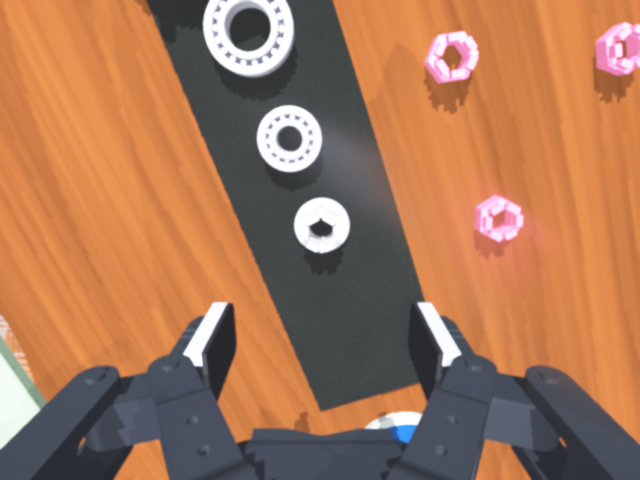

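The nut sits centred on the washer at (322,225), and the bearings are in line at (289,138) and (249,28). Now the cap.

Call:
{"name": "drive_tool", "arguments": {"commands": [{"slide": [50,25,-1],"turn": [0,0,-1.2],"hand": 68},{"slide": [100,50,-1],"turn": [0,0,-2.43],"hand": 68},{"slide": [150,75,-1],"turn": [0,0,-2.43],"hand": 68},{"slide": [200,100,-1],"turn": [0,0,-2.43],"hand": 68},{"slide": [253,123,-1],"turn": [0,0,-2.43],"hand": 68},{"slide": [253,123,-1],"turn": [0,0,-2.43],"hand": 68},{"slide": [253,123,-1],"turn": [0,0,-2.43],"hand": 68}]}}

```text
time_s: 27.1
position: [647.3, 178.2, 161.5]
tcp_rot: [0.717, 0.697, -0.001, -0.001]
ft_force: [0.5, -1.0, 0.3]
gripper_width: 68.1
grasp_force: 0.0
```

Run:
```python
from h import *
s=bot.get_state();print(s['position'])
c=cap('wrist');p=fit(c,'cap',pix(c,[648,229,15])[0],r=60)
go(*p,24,-1.5)
```

```text
[647.28141078 178.22914106 161.51789908]
cap [653.6 227.9] area 5245 4201
slide [ 50.2   5.2 138.1] turn [-0.01  0.   -0.01]
```

The wrist fit merged with the wood highlight (area mismatch 5245 vs 4201), so I'll use the two fixed cameras' mean, (648.5, 229.5).

Call:
{"name": "drive_tool", "arguments": {"commands": [{"slide": [30,0,40],"turn": [0,0,0],"hand": 72},{"slide": [52,0,70],"turn": [0,0,0],"hand": 72},{"slide": [52,0,100],"turn": [0,0,0],"hand": 72},{"slide": [52,0,130],"turn": [0,0,0],"hand": 72},{"slide": [52,0,149],"turn": [0,0,0],"hand": 72},{"slide": [52,0,149],"turn": [0,0,0],"hand": 72},{"slide": [52,0,149],"turn": [0,0,0],"hand": 40},{"slide": [52,0,149],"turn": [0,0,0],"hand": 40},{"slide": [52,0,149],"turn": [0,0,0],"hand": 40},{"slide": [52,0,149],"turn": [0,0,0],"hand": 40},{"slide": [52,0,149],"turn": [0,0,0],"hand": 40}]}}

```text
time_s: 28.52
position: [649.9, 231.1, 16.1]
tcp_rot: [0.716, 0.698, 0.001, 0.0]
ft_force: [-3.3, -1.4, 10.6]
gripper_width: 47.4
grasp_force: 60.8
```

Run:
```python
from h import *
s=bot.get_state();print(s['position'],s['gripper_width'],s['ft_force'],s['grasp_force'])
cap('wrist','cap1.png')
go(441,-84,s['position'][2]+100,-1.5)
```

```text
[649.94327886 231.10395655  16.08663063] 47.43913377539959 [-3.28361112 -1.36781674 10.59510645] 60.7704189629294
slide [-320.5 -200.3 -100.5] turn [ 0.01 -0.   -0.  ]
```

View pics/cap1.png

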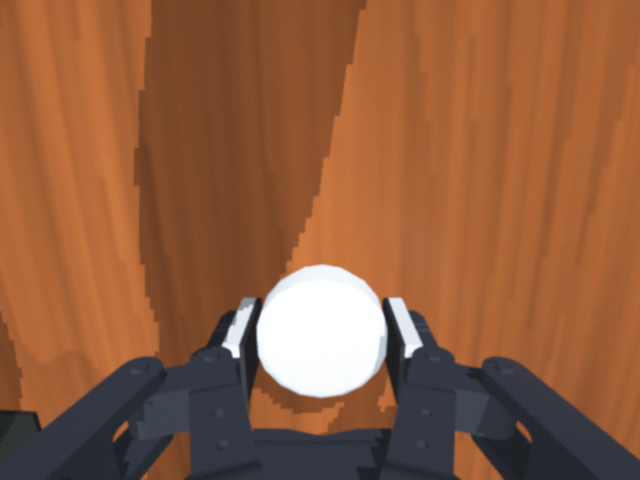

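The cap is held upright at (321,331). Carrying it to the row.

Call:
{"name": "drive_tool", "arguments": {"commands": [{"slide": [0,0,-10],"turn": [0,0,0],"hand": 40},{"slide": [0,0,-30],"turn": [0,0,0],"hand": 40},{"slide": [0,0,-103],"turn": [0,0,0],"hand": 40},{"slide": [-48,-30,-103],"turn": [0,0,0],"hand": 40},{"slide": [-96,-60,-103],"turn": [0,0,0],"hand": 40},{"slide": [-144,-90,-103],"turn": [0,0,0],"hand": 40},{"slide": [-192,-120,-103],"turn": [0,0,0],"hand": 40},{"slide": [-240,-150,-103],"turn": [0,0,0],"hand": 40},{"slide": [-288,-180,-103],"turn": [0,0,0],"hand": 40},{"slide": [-320,-200,-103],"turn": [0,0,0],"hand": 40},{"slide": [-320,-200,-103],"turn": [0,0,0],"hand": 40},{"slide": [-320,-200,-103],"turn": [0,0,0],"hand": 40},{"slide": [-320,-200,-60],"turn": [0,0,0],"hand": 40},{"slide": [-320,-200,-30],"turn": [0,0,0],"hand": 40},{"slide": [-320,-200,-13],"turn": [0,0,0],"hand": 40},{"slide": [-320,-200,-9],"turn": [0,0,0],"hand": 40},{"slide": [-320,-200,-7.5],"turn": [0,0,0],"hand": 40},{"slide": [-320,-200,-7.5],"turn": [0,0,0],"hand": 40}]}}

```text
time_s: 30.82
position: [441.3, -83.3, 22.3]
tcp_rot: [0.716, 0.698, 0.0, 0.0]
ft_force: [0.4, -0.2, -1.3]
gripper_width: 47.5
grasp_force: 62.2
```

Call:
{"name": "drive_tool", "arguments": {"commands": [{"slide": [0,0,1.5],"turn": [0,0,0],"hand": 40},{"slide": [0,0,2.5],"turn": [0,0,0],"hand": 40},{"slide": [0,0,3],"turn": [0,0,0],"hand": 40},{"slide": [0,0,3.3],"turn": [0,0,0],"hand": 40},{"slide": [0,0,3.3],"turn": [0,0,0],"hand": 40}]}}

```text
time_s: 31.45
position: [441.0, -83.5, 19.0]
tcp_rot: [0.716, 0.698, 0.0, 0.0]
ft_force: [-1.7, 0.3, 17.2]
gripper_width: 47.3
grasp_force: 63.9
```

Contact. Release and rise, backing away for a final look.

Call:
{"name": "drive_tool", "arguments": {"commands": [{"slide": [0,0,0],"turn": [0,0,0],"hand": 66},{"slide": [0,0,-1],"turn": [0,0,0],"hand": 66},{"slide": [0,0,-1.5],"turn": [0,0,0],"hand": 66},{"slide": [0,0,-20],"turn": [0,0,0],"hand": 66},{"slide": [0,0,-60],"turn": [0,0,0],"hand": 66},{"slide": [0,0,-120],"turn": [0,0,0],"hand": 66},{"slide": [0,0,-180],"turn": [0,0,0],"hand": 66},{"slide": [40,0,-240],"turn": [0,0,0],"hand": 66},{"slide": [80,0,-260],"turn": [0,0,0],"hand": 66},{"slide": [80,0,-260],"turn": [0,0,0],"hand": 66},{"slide": [80,0,-260],"turn": [0,0,0],"hand": 66}]}}

```text
time_s: 32.83
position: [442.8, -3.9, 278.1]
tcp_rot: [0.716, 0.698, -0.0, -0.0]
ft_force: [0.1, -0.7, -0.9]
gripper_width: 66.0
grasp_force: 0.0
```

Run:
```python
from h import *
print(bot.get_state()['position'])
c=cap('wrist','end.png')
for k,x,y,r in(('inner',446.5,131,50),('outer',444.7,55,40),('washer',442.8,-12.8,36),('cap',441,-84,40)):
    fit(c,k,pix(c,[x,y,10])[0],zb=3,r=r)
```

```text
[442.79643829  -3.87215873 278.07973237]
inner [446.6 132. ] area 3622 3365
outer [449.9  51.1] area 3082 1662
washer [449.9  -8.1] area 2160 1265
cap [441.1 -85.4] area 1987 1790
```

View pics/end.png

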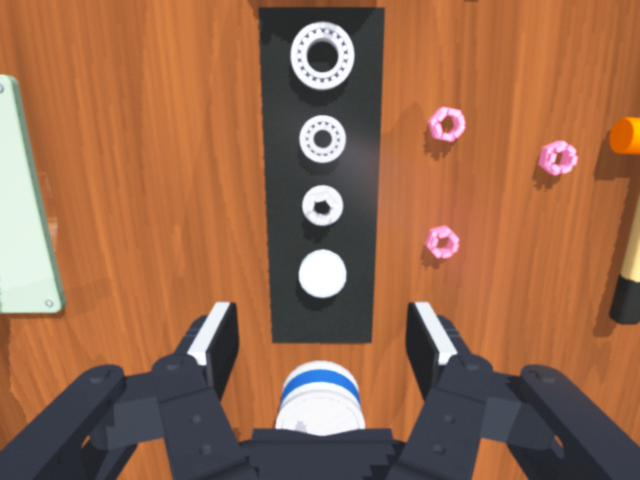

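The row is centred on the mat, with inner (322,56), outer (322,139), washer with nut (322,206) and cap (323,273). The outer and washer fits were polluted by the mat's glare, but the spacing from the release poses is 120/77/68/71 mm, as intended.

```bash
python3 -c "
from bench import bot
print(bot.finish_job())"
```

```text
the job is handed in; nothing more can be done
None
```

The job is handed in: inner bearing, outer bearing, washer with the castle nut on top, and grease cap stand in one row down the middle of the mat, about 25 mm apart (flange included); it took about 33 s of the 120 s, and no verdict was returned.

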